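# Bring the trolley wheel's valve to the top for inflating

### The arm

A 6-joint arm with a two-finger parallel gripper is mounted at the origin on the work surface. World frame = base frame: x ahead of the robot, y to its left, z up, the work surface at z = 0. Lengths are in mm, angles in rad, forces in N, time in s.
With the tool pointing down it reaches from about 350 to 925 mm from the base axis. Payload 6.4 kg.
Tool frame: the origin (TCP) lies at the very end of the fingers, on their centre line; the grasp point (between the pads) lies 19 mm behind it; z points along the fingers, y is the line along which they close (so a half turn about z gives the same grasp; the last joint's range is limited). The gripper opens to 94 mm and grips with 3 to 60 N. Pads are 16 mm wide; open, the fingers measure 119 mm over their backs; the gripper's body (75 mm by 177 mm) begins 78 mm behind the grasp point.
Start: joints at [1.091, 0.245, 1.558, -0, 1.339, -0.174], TCP at [195.683, 619.856, 168.955] pointing down, gripper open.
Joint ranges: [-3.13, 3.13], [-1.02, 2.26], [0.13, 2.54], [-0.95, 4.09], [0.21, 2.88], [-2.74, 2.74]. Speed limits (rad/s): [2.57, 2.57, 3.14, 3.14, 3.14, 3.14].

### API

Orientations are given as a unit quaternion [x, y, z, w].
In Python, from plant import r gives the robot as it stands.
- The arm moves only by the shell command python3 -m creep 'ROWS' [OPENING] [FORCE]. ROWS is JSON, a list of rows, each a list of 6 numbers: the shift along the tool's x, y, z in mm, then the turn, a rotation vector about the tool's x, y, z in rad. A call has 1 to 8 rows; each row shifts and turns the commanded pose from where the row before left it, along the tool's axes as they then stand; what a row does not reach is not made up. A row lasts 1/8 s, in which the tool goes at most 62.5 mm and 10.7 degrees, less where a joint would pass 70% of its speed; a pose out of reach is approached as far as the arm can. A call with a gripper value outside its range is refused whole. OPENING is the finger opening in mm, from 0 to 94, set as the call begins (- or left out, the last holds). The fingers move at their own pace and stop on an object; FORCE is the grip in N (left out, the last holds). Time passes only in rows, so rows that do not move let the fingers close. It gives the time, the measured TCP pose, the force, the opening and the grip force at its end, in the units of the state.
- r.get_state(): the state, without advancing time (a new reading comes with each control period).
- r.grab_frame(name): name is "scene" or "side" or "wrist"; returns a dict with "image" (480x640x3 uint8, red, green, blue), "range_z" (480x640 float32, mm along the optical axis (not along the pixel's ray), 0 where there is no reading), "K" (3x3 intrinsics, pixels), "k1" (the pictures are not rectified: a ray, as slopes to the right and down, at radius r is drawn at 1 + k1 r^2 times it, then the intrinsics apply), "cam_to_world" (4x4, takes a point from camera to world coordinates). Camera axes: x right, y down, z forward; pixel columns grow to the right and rows downward; lengths in mm; the calibration is good to about 2 mm. A picture is of the moment at which its call begins.
- r.close_job(): hands the job in; it is judged then, once.
The state is a dict: "t": time; "joints": joint angles; "joint_velocities": joint speeds; "tau": joint torques, N m; "tcp_pos": TCP position; "tool_rot": TCP orientation; "force": force on the tool from outside, world axes, zero at the start; "torque": the same for the moment, N m; "opening": finger opening in mm; "finger_force": force on a finger pad.
Only numpy, scipy, OpenCV 4.12 (cv2) and the standard library are available. Lean on these libraries where they do the work, as an engineer would, in place of code of your own. Each camera call takes 0.05 s, during which the arm holds its last target. There are 200 camera calls.

### The job

The gas-trolley wheel in the leaning stand is about to be inflated: turn it, by pushing with the fingertips on one yellow spoke after another, until the valve with the blue cap points straight up, at the very top of the wheel, and leave the wheel standing still there. Keep off the black tyre and the valve, and leave the other things on the table where they are.

Things in the scene. Friction and masses are not known exactly. Their poses are not given: they have to be found in the camera images.
- stand: Fixed grey wheel stand. Origin on the table below the wheel's centre; x level, from the open-face side to the back, y sideways, z up. The wheel leans back 45 degrees: in this frame its axle points out of the open face along (-0.707, 0, 0.707), and the way up the slope to its top is (0.707, 0, 0.707). Base 170 x 400 x 12 mm; side plates at y = +-186 mm, 12 mm thick, 110 mm long in x, top 223 mm high.
- hub (a point): Centre of the wheel, on its axis in its mid-plane, 175 mm above the stand's origin (fixed). The yellow hub is 52 mm thick and reaches 34 mm out from the mid-plane.
- axle (a point): Point on the wheel's axis, 50 mm out from the mid-plane, in the outer surface of a steel cross-bar. The bar is 30 mm wide along the slope, 42 to 50 mm out, and runs sideways across the whole face over the hub (28 mm nut at its middle, to 60 mm out). A finger between spokes must be drawn out to get from the upper half of the wheel to the lower. A like bar lies behind the wheel, 58 mm back.
- wheel (a joint): Angle of the wheel: 0 or any whole turn (6.283) with the valve at the very top; grows as the wheel turns anticlockwise, looking at its open face (top going to the stand's +y). Turns many turns either way; friction (0.15 N m, about 2 N at a spoke) holds it wherever it is left. Tyre 300 mm across.
- spoke (a point): Point in the middle of one of five yellow spokes, 65 mm from the axis and 10 mm out from the mid-plane; this one is 36 degrees from the valve (on the side the wheel's angle grows to), the others at 108, 180, 252 and 324. Spokes are 14 mm wide, lie 3 to 17 mm out from the mid-plane and run from the hub to the silver rim (inner radius 105 mm, 34 mm wide). The gaps are open 55 mm deep behind.
- tyre: Black tyre on the wheel, round section of 42 mm, centre line at radius 129 mm; origin at the wheel's centre. Not to be pushed.
- valve: Valve stem: black rubber, brass and a blue cap, 12 mm thick, in the mid-plane of the wheel midway between two spokes, from the rim (radius 107 mm) inwards to radius 68 mm. Origin at the wheel's centre; its x axis points from the centre out through the valve, its z along the axle out of the open face. Not to be pushed.
- valve_cap (a point): Centre of the blue valve cap, 74 mm from the wheel's centre.
- spray_can: Loose bystander: green spray can, 66 mm thick, 190 mm tall. Origin at its underside.
- wrench: Loose bystander: steel wrench, about 180 mm long, lying flat. Origin at its underside.
- hammer: Loose bystander: hammer with wooden handle, about 260 mm long, lying flat. Origin at its underside.
- jar: Loose bystander: amber jar, 60 mm thick, 80 mm tall. Origin at its underside.
- mug: Loose bystander: white mug, 80 mm wide, 95 mm tall. Origin at its underside.
- gauge: Loose bystander: round black pressure gauge with brass stub, 60 mm wide, 24 mm tall. Origin at its underside.
- magnet: Loose bystander: red square welding magnet, 60 x 60 x 18 mm. Origin at its underside.

How it is judged (in metres and radians):
At the end, for the whole second after the job is handed in: The valve is at the top of the wheel, its cap within 10 mm sideways of straight above the centre (about 8 degrees), and the wheel is still (y of valve_cap in the frame of stand between -0.01 and 0.01 m and z of valve_cap in the frame of stand above 0.19 m and velocity of joint wheel between -0.05 and 0.05 rad/s); the robot touches nothing.
It fails at once if the tyre was pushed (over 8 N) (contact force between tyre and anything else above 8 N).
It fails at once if the valve was pushed (over 4 N) (contact force between valve and anything else above 4 N).
It fails at once if one of the loose things on the table was moved over 20 mm or lifted (distance of any of spray_can, wrench, hammer, jar, mug, gauge, magnet from where it was at the start of the episode above 0.02 m).
It also fails if it takes over 64 s, if anything falls off the work surface, if the arm or the gripper's body presses on something with over 40 N, if the wrist force passes 120 N, or if a joint passes its speed limit or range.

## Working session

There is one attempt and no reset: what is moved stays moved. The work goes in short steps, Python scripts to look and compute and a shell command to move; the robot and the scene stay as the last step left them, time stands still between calls to the robot, and variables do not carry over. Pictures are saved under pics/ and viewed, at most 10 in all, crops included, and the job is handed in when it is done.

```bash
ls; mkdir -p pics; python3 - <<'E'
from plant import r
import cv2,numpy as np
s=r.get_state();print(s)
a=[]
for n in("scene","side"):
    f=r.grab_frame(n);cv2.imwrite(f"pics/{n}0.png",f["image"][:,:,::-1]);np.savez(f"pics/{n}0.npz",**f)
    print(n,f["K"].tolist(),f["k1"],np.round(f["cam_to_world"],3).tolist())
E
```

```text
pics
{'t': 0.0, 'joints': array([ 1.09090308e+00,  2.45802237e-01,  1.55898541e+00, -1.49511136e-05,
        1.33871833e+00, -1.74081984e-01]), 'joint_velocities': array([ 7.82094093e-04,  3.73911662e-06,  1.05272030e-03, -5.35640974e-04,
       -6.76922039e-04, -1.67720980e-03]), 'tau': array([-1.79292150e-03, -4.15839672e+01, -3.14600909e+01,  6.84244581e-02,
        3.32452403e-02, -1.28013066e-04]), 'tcp_pos': array([195.36847717, 619.24513552, 167.86838819]), 'tool_rot': array([ 1.52308727e-01,  9.88332503e-01, -9.08307554e-04, -3.00383431e-04]), 'force': array([-0.0777111 ,  0.46512702,  0.1967362 ]), 'torque': array([-0.01270194,  0.02992148,  0.05338806]), 'finger_force': 0.0, 'opening': 93.85559256327059}
scene [[596.9618430959785, 0.0, 319.05055777496494], [0.0, 596.9618430959785, 239.2578980297715], [0.0, 0.0, 1.0]] -0.15170055185130005 [[-0.413, 0.676, -0.61, 1373.132], [0.911, 0.299, -0.285, 393.182], [-0.011, -0.673, -0.739, 1253.844], [0.0, 0.0, 0.0, 1.0]]
side [[573.1116078008395, 0.0, 323.3077606657607], [0.0, 573.1116078008395, 236.28012647405401], [0.0, 0.0, 1.0]] -0.10716538232863926 [[0.928, -0.185, 0.322, -17.683], [-0.371, -0.516, 0.772, -1197.772], [0.023, -0.837, -0.547, 980.084], [0.0, 0.0, 0.0, 1.0]]
```

View pics/scene0.png

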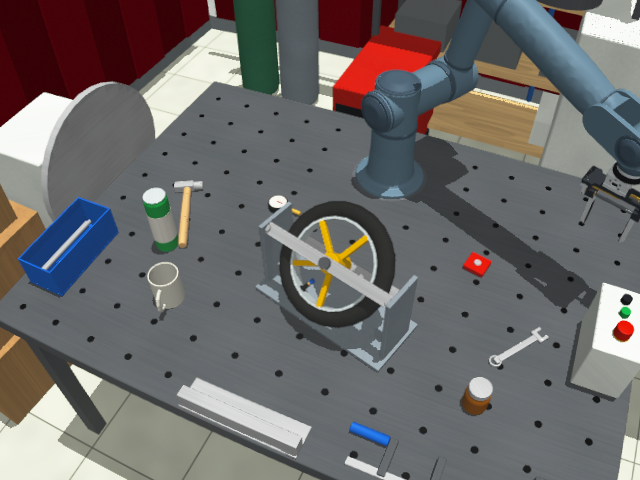

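View pics/side0.png

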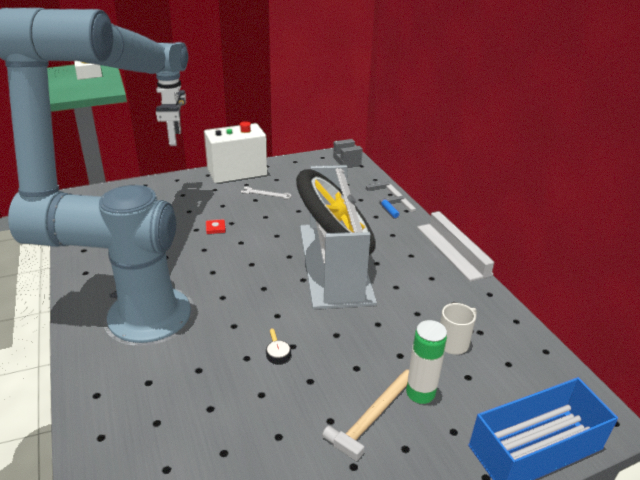

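Scene: the open face looks away from the robot, with the nut at about (325,263), the cross-bar from (270,225) to (390,297) and the blue cap at (310,283), low-left of the nut. Side: the wheel leans towards the robot, and its hub is at about (340,210). Next I fit the plane, the hub and the angle.

```bash
cat > h.py <<'E'
import numpy as np,cv2
def pts(f,mask):
    v,u=np.nonzero(mask&(f["range_z"]>0)); z=f["range_z"][v,u]
    d=np.array([float(f["k1"]),0,0,0]); 
    xy=cv2.undistortPoints(np.c_[u,v].astype(np.float64)[:,None],f["K"],d)[:,0]
    T=f["cam_to_world"]; return np.c_[u,v],np.c_[xy*z[:,None],z]@T[:3,:3].T+T[:3,3]
def rays(f,uv):
    xy=cv2.undistortPoints(np.array(uv,float).reshape(-1,1,2),f["K"],np.array([float(f["k1"]),0,0,0]))[:,0]
    T=f["cam_to_world"]; return T[:3,3],np.c_[xy,np.ones(len(xy))]@T[:3,:3].T
def onplane(f,uv,p,n):
    o,d=rays(f,uv); return o+d*(((p-o)@n)/(d@n))[:,None]
def yellow(f):
    h=cv2.cvtColor(f["image"],cv2.COLOR_RGB2HSV); return (h[...,0]>18)&(h[...,0]<32)&(h[...,1]>150)&(h[...,2]>90)
def blue(f):
    h=cv2.cvtColor(f["image"],cv2.COLOR_RGB2HSV); return (h[...,0]>95)&(h[...,0]<125)&(h[...,1]>120)
E
python3 - <<'E'
from h import *
f=np.load("pics/scene0.npz")
def box(m,u0,u1,v0,v1):
    k=np.zeros(m.shape,bool);k[v0:v1,u0:u1]=1;return m&k
uv,P=pts(f,box(yellow(f),275,380,205,325))
# robust plane fit of spokes
idx=np.ones(len(P),bool)
for _ in range(8):
    c=np.median(P[idx],0);c=P[idx].mean(0); n=np.linalg.svd(P[idx]-c)[2][2]; n*=np.sign(n[2]); d=(P-c)@n; idx=abs(d)<5
print("spoke plane",len(P),idx.sum(),c,n,d[idx].std())
h=cv2.cvtColor(f["image"],cv2.COLOR_RGB2HSV)
b,B=pts(f,box(blue(f),290,330,265,300)); print("cap px",len(b),b.mean(0) if len(b) else 0,B.mean(0), ((B-c)@n).mean())
# all pts in the region near 33mm further out than spoke plane (bar surface)
uv,A=pts(f,box(np.ones((480,640),bool),255,420,200,320)); d=(A-c)@n
m=abs(d-33)<4; Q=A[m]; q=np.median(Q,0)
w=np.linalg.svd(Q-Q.mean(0))[2][0]; print("bar",m.sum(),Q.mean(0),w, (Q@w).min()-(Q.mean(0)@w),(Q@w).max()-(Q.mean(0)@w))
m=(d>39)&(d<47)&(np.linalg.norm(A-Q.mean(0),axis=1)<60); print("nut",m.sum(),A[m].mean(0),d[m].mean())
# tyre crest / rim: dark pixels near spoke plane
t=(abs(d-4)<4)&(h[uv[:,1],uv[:,0],2]<70); R=A[t]; print("tyre",t.sum())
e1=w;e2=np.cross(n,w); X=(R-c)@np.c_[e1,e2]
s=np.linalg.lstsq(np.c_[2*X,np.ones(len(X))],(X**2).sum(1),rcond=None)[0]; 
print("tyre centre",c+e1*s[0]+e2*s[1],"r",np.sqrt(s[2]+s[:2]@s[:2]))
E
```

```text
spoke plane 1002 201 [587.30175392  40.91181997 154.20312306] [ 0.34766701 -0.8542721   0.38645418] 2.823531670198073
cap px 20 [311.5 281. ] [ 5.78350171e+02 -6.55964000e-03  1.32991618e+02] 23.6459849348085
bar 515 [511.42768876 -35.70421123 138.51492661] [0.75365125 0.50041694 0.42613694] -372.4131218469672 126.0855411372371
nut 35 [530.87855428 -34.25676751 149.01128852] 42.59153549960107
tyre 120
tyre centre [441.80431671 -50.45364093  83.5097962 ] r 216.74336488062335
```

```bash
python3 - <<'E'
from h import *
f=np.load("pics/scene0.npz")
k=np.zeros((480,640),bool);k[205:325,275:380]=1
uv,P=pts(f,yellow(f)&k); print(P.min(0),P.max(0),np.median(P,0))
best=(0,)
for a in np.radians(np.arange(-60,61,1)):
    n=np.array([np.cos(a),np.sin(a),1])/2**.5; d=P@n
    for o in np.arange(d.min(),d.max(),.5):
        s=(abs(d-o)<2).sum()
        if s>best[0]: best=(s,np.degrees(a),o,n)
print(best); _,a,o,n=best
k[:]=0;k[190:345,255:420]=1
uv,A=pts(f,k); d=A@n-o
h=cv2.cvtColor(f["image"],cv2.COLOR_RGB2HSV)[uv[:,1],uv[:,0]]
print(np.histogram(d,np.arange(-20,60,4)))
u=np.cross([0,0,1],n);u/=np.linalg.norm(u);v=np.cross(n,u)  # u: right looking at face?, v up slope
t=(abs(d-4)<4)&(h[:,2]<60); X=A[t]@np.c_[u,v]
for _ in range(6):
    s=np.linalg.lstsq(np.c_[2*X,np.ones(len(X))],(X**2).sum(1),rcond=None)[0]; r=np.sqrt(s[2]+s[:2]@s[:2]); e=abs(np.linalg.norm(X-s[:2],axis=1)-r); X=X[e<max(6,1.5*np.median(e))]
hub=s[0]*u+s[1]*v+(o-17)*n; print("tyre",len(X),"r",r,"hub",hub)
m=abs(d-33)<4; Q=A[m]; print("bar",m.sum(),Q.mean(0),np.percentile(Q@v-s[1],[5,50,95]),np.percentile(Q@u-s[0],[2,98]))
m=(d>39)&(d<48); print("nut",m.sum(),np.median(A[m],0),np.median(A[m]@u-s[0]),np.median(A[m]@v-s[1]))
c=onplane(f,[[310.5,283]],hub,n)[0]-hub; print("cap u,v",c@u,c@v,"angle",np.degrees(np.arctan2(-c@u,c@v)), "u",u,"v",v)
E
```

```text
[ 274.00216606 -202.81775964   -3.70136361] [629.67916034 106.39959553 257.28964521] [530.72974181  37.79161578 202.46797709]
(np.int64(366), np.float64(-13.0), np.float64(504.6470805709067), array([ 0.68898368, -0.15906442,  0.70710678]))
(array([ 242,  295,  423,  705, 1583, 2071, 1430,  569,  148,  117,   69,
        163,  439,  705,  577,  206,  107,   45,   22]), array([-20, -16, -12,  -8,  -4,   0,   4,   8,  12,  16,  20,  24,  28,
        32,  36,  40,  44,  48,  52,  56]))
tyre 1091 r 131.09535055686507 hub [538.42871305  49.23615024 176.08401889]
bar 1223 [569.62007645  22.9774809  210.99495843] [-17.67261797  -0.53546929  14.90901947] [-187.19304687  182.71309755]
nut 421 [602.54270741 138.38054501 216.49574587] 101.84425076534333 -2.2995249205488903
cap u,v -41.25602960739805 -72.48061258968951 angle 150.3514292554547 u [ 0.22495105  0.97437006 -0.        ] v [-0.68898368  0.15906442  0.70710678]
```

```bash
python3 -c "
import cv2
a=cv2.imread('pics/scene0.png')[190:350,245:425];cv2.imwrite('pics/c1.png',cv2.resize(a,None,fx=3.7,fy=3.7,interpolation=2))"
```

```text
(no output)
```

View pics/c1.png

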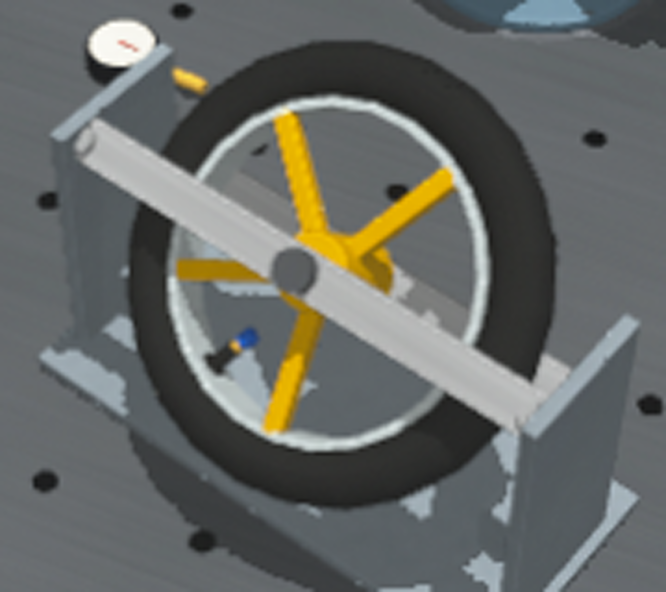

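The crop shows the valve low-left (crop (225,352), cap (248,337)) with spokes top, upper-right, left and bottom. The fit holds up: tyre radius 131, hub height 176, bar ±185 long and centred. The valve angle is about +148°, so I'll turn clockwise.

Plan: push the spoke at +40° to about -68° in the upper half, then push the spoke at -140° to 180° in the lower half. Both pushes stay out of the valve's gap.

```bash
cat >> h.py <<'E'
from scipy.spatial.transform import Rotation as Rn
hub=np.array([538.4,49.2,175.5]); n=np.array([.68898,-.15906,.70711]); u=np.array([.22495,.97437,0]); v=np.cross(n,u)
G=np.c_[v,u,-n]   # goal tool axes
def rel(g=None):
    from plant import r
    s=r.get_state(); R=Rn.from_quat(s["tool_rot"]); p=s["tcp_pos"]; q=(p-hub)
    print("t",round(s["t"],2),"uvn",np.round([q@u,q@v,q@n],1),"rotvec to goal",np.round((R.inv()*Rn.from_matrix(G)).as_rotvec(),3),"F uvn",np.round([s["force"]@k for k in(u,v,n)],1),"open",round(s["opening"],1), "j",np.round(s["joints"],2))
    if g is not None: print("tool delta",np.round(R.inv().apply(hub+g[0]*u+g[1]*v+g[2]*n-p),1))
def angle(name="scene"):
    from plant import r
    f=r.grab_frame(name); b,B=pts(f,blue(f)); d=B-hub; k=(abs(d@n)<40)&(np.linalg.norm(d,axis=1)<110)
    c=b[k].mean(0); q=onplane(f,[c],hub,n)[0]-hub; print("cap px",len(b[k]),c,"r",np.hypot(q@u,q@v),"angle",np.degrees(np.arctan2(-q@u,q@v)),"u",q@u); return f
E
python3 -m creep '[[0,0,-58,0,0,0],[0,0,-58,0,0,0],[0,0,-58,0,0,0],[0,0,-58,0,0,0],[-41,-30,0,0,0,0],[-41,-30,0,0,0,0],[-41,-30,0,0,0,0],[-41,-30,0,0,0,0]]' 0 20
python3 -m creep '[[-41,-30,0,0,0,0],[-41,-30,0,0,0,0],[-41,-30,0,0,0,0],[-41,-30,0,0,0,0],[-41,-30,0,0,0,0],[-41,-30,0,0,0,0],[-41,-30,0,0,0,0],[-41,-30,0,0,0,0]]'
python3 -m creep '[[-41,-30,0,0,0,0],[-41,-30,0,0,0,0],[0,0,0,0,0,-0.079],[0,0,0,0,0.157,0],[0,0,0,0,0.157,0],[0,0,0,0,0.157,0],[0,0,0,0,0.157,0],[0,0,0,0,0.157,0]]'
python3 -c "
from h import *
rel((-70.6,37.6,100)); angle()"
```

```text
t: 1.1
tcp_pos: [316.5, 454.6, 400.4]
tool_rot: [0.152, 0.988, -0.0, -0.0]
force: [0.1, 0.0, 0.3]
opening: 17.1
finger_force: 0.0
t: 2.1
tcp_pos: [557.1, 126.9, 400.5]
tool_rot: [0.152, 0.988, -0.0, -0.0]
force: [0.1, -0.6, 0.3]
opening: 0.2
finger_force: 0.0
t: 3.1
tcp_pos: [616.9, 46.4, 400.7]
tool_rot: [0.104, 0.917, 0.044, -0.382]
force: [0.7, 0.8, 0.1]
opening: 0.5
finger_force: 0.0
t 3.1 uvn [ 14.9 104.8 213.8] rotvec to goal [-0.    -0.005  0.   ] F uvn [ 0.9 -0.3  0.5] open 0.5 j [-0.14  0.66  0.77  0.1   2.5  -1.43]
tool delta [-67.7 -85.5 113.5]
cap px 20 [311.5 281. ] r 78.42907607242198 angle 148.2370246741083 u -41.28557408116226
```

```bash
python3 -m creep '[[-22.5,-28.5,20,0,0,0],[-22.5,-28.5,20,0,0,0],[-22.5,-28.5,20,0,0,0],[0,0,23,0,0,0],[0,0,20,0,0,0],[0,0,0,0,0,0]]'
python3 -c "
from h import *
from plant import r
rel((-70.6,37.6,0)); f=r.grab_frame('wrist');cv2.imwrite('pics/w1.png',f['image'][:,:,::-1]);angle('wrist')
m=yellow(f);b,B=pts(f,m);d=B-hub;q=np.c_[d@u,d@v,d@n];R=np.hypot(q[:,0],q[:,1]);k=(R>50)&(R<95);a=np.degrees(np.arctan2(-q[:,0],q[:,1]))[k];print(np.histogram(a,np.arange(-180,181,10)),np.percentile(q[k,2],[10,50,90]))"
```

```text
t: 3.9
tcp_pos: [571.9, -30.8, 279.7]
tool_rot: [0.104, 0.918, 0.043, -0.381]
force: [1.1, 0.8, 0.1]
opening: 0.5
finger_force: 0.0
t 3.9 uvn [-70.5  37.9 109.5] rotvec to goal [-0.    -0.001  0.   ] F uvn [ 1.  -0.6  0.6] open 0.5 j [-0.24  0.57  1.1  -0.02  2.26 -1.59]
tool delta [-3.000e-01 -1.000e-01  1.095e+02]
cap px 31 [355.51612903 340.        ] r 74.56563942333791 angle 151.42421315596243 u -35.66629482667862
(array([  81,    0,    0,    0,    0,    0,    0,    0,    0,    0,    0,
          0,    0,    0,    2,  941,  262,    0,    0,    0,    0,   19,
       1122,  464,   18,    0,    0,    1,    3,    0,    0,    0,    0,
          0,    0,   69]), array([-180, -170, -160, -150, -140, -130, -120, -110, -100,  -90,  -80,
        -70,  -60,  -50,  -40,  -30,  -20,  -10,    0,   10,   20,   30,
         40,   50,   60,   70,   80,   90,  100,  110,  120,  130,  140,
        150,  160,  170,  180])) [ 14.49110644  17.1960012  267.29692542]
```

View pics/w1.png

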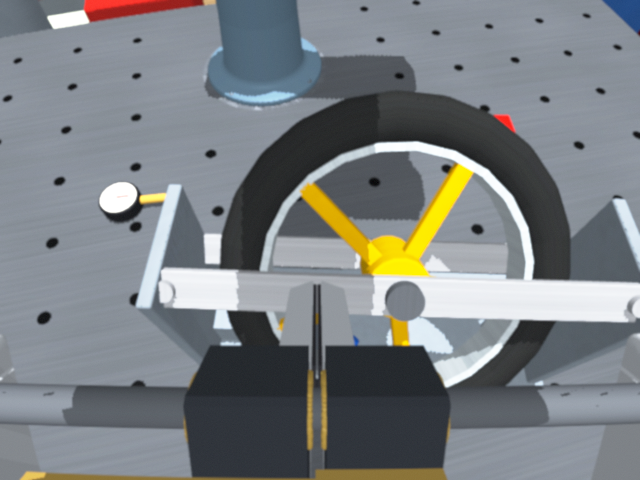

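The wrist view shows spokes at about +48° (310,190) and -24° (465,175), with the nut at (405,300). The gap between those spokes is wide and has no valve in it, so I'll insert there and make two shorter upper pushes instead.

```bash
python3 -c "
from h import *
from plant import r
f=r.grab_frame('wrist')
q=onplane(f,[[405,300]],hub+60*n,n)[0]-hub; print('nut uv',q@u,q@v)
q=onplane(f,[[310,187],[463,170],[360,240],[415,245]],hub+17*n,n)-hub; print(np.round(np.c_[q@u,q@v,np.degrees(np.arctan2(-(q@u),q@v))],1))"
python3 -m creep '[[12,18,0,0,0,0],[12,18,0,0,0,0],[12,19,0,0,0,0],[0,0,30,0,0,0],[0,0,20,0,0,0],[0,0,0,0,0,0]]'
python3 -c "
from h import *
rel((-15.6,73.4,2))"
```

```text
nut uv -7.2655245979238705 -0.9152517273774241
[[-75.9  74.6  45.5]
 [ 41.5  87.9 -25.3]
 [-36.2  32.3  48.3]
 [  8.2  28.1 -16.2]]
t: 4.8
tcp_pos: [525.1, 37.5, 270.4]
tool_rot: [0.104, 0.918, 0.043, -0.381]
force: [0.3, 0.4, 0.6]
opening: 0.7
finger_force: 0.0
t 4.8 uvn [-14.4  74.4  59.8] rotvec to goal [-0.001 -0.001  0.001] F uvn [0.4 0.3 0.6] open 0.7 j [-0.17  0.45  1.28  0.05  2.19 -1.5 ]
tool delta [-1.1 -1.1 57.8]
```

```bash
sed -i 's/hub=np.array(\[538.4,49.2,175.5\])/hub=np.array([537.5,45.3,175.5])/' h.py
python3 -m creep '[[0,0,15,0,0,0],[0,0,15,0,0,0],[0,0,15,0,0,0],[0,0,13,0,0,0],[0.8,5.2,0,0,0,0],[0.8,5.2,0,0,0,0],[-0.6,6.6,0,0,0,0],[-0.6,6.6,0,0,0,0]]'
python3 -c "
from h import *
rel()"
python3 -m creep '[[-1.7,6.4,0,0,0,0],[-1.7,6.4,0,0,0,0],[-2.8,6,0,0,0,0],[-2.8,6,0,0,0,0],[0,0,0,0,0,0]]'
python3 -c "
from h import *
rel((38,65.8,2));angle()"
```

```text
t: 5.8
tcp_pos: [491.6, 68.9, 229.9]
tool_rot: [0.104, 0.918, 0.043, -0.38]
force: [-0.0, -0.2, -0.8]
opening: 0.4
finger_force: 0.0
t 5.8 uvn [12.7 73.8  3.1] rotvec to goal [-0.     0.001  0.   ] F uvn [-0.2 -0.6 -0.6] open 0.4 j [-0.13  0.41  1.41  0.08  2.1  -1.47]
t: 6.42
tcp_pos: [503.0, 91.4, 223.1]
tool_rot: [0.104, 0.918, 0.043, -0.38]
force: [-0.4, -0.0, 0.4]
opening: 0.6
finger_force: 0.0
t 6.42 uvn [37.2 64.7  2.5] rotvec to goal [-0. -0.  0.] F uvn [-0.1  0.5  0. ] open 0.6 j [-0.1   0.44  1.38  0.1   2.1  -1.43]
tool delta [1.1 0.8 0.5]
cap px 21 [311.61904762 281.04761905] r 76.19093814949845 angle 150.99187267224866 u -36.947551941357446
```

```bash
python3 -c "
from plant import r
import cv2,numpy as np
f=r.grab_frame('wrist')['image'];g=r.grab_frame('scene')['image'][170:350,230:430]
cv2.imwrite('pics/w2.png',np.hstack([cv2.resize(f,(400,300)),cv2.resize(g,(333,300),interpolation=2)])[:,:,::-1])"
```

```text
(no output)
```

View pics/w2.png

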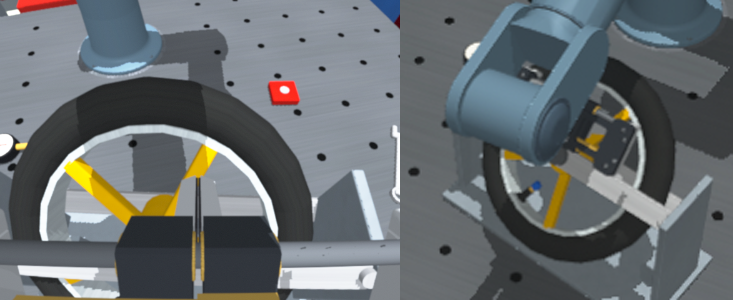

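The scene inset shows the wheel unturned, and in the wrist inset the fingertips at about (198,180) overlap the right spoke. I need a closer look.

```bash
python3 -c "
from plant import r
import cv2,numpy as np
f=r.grab_frame('wrist');np.savez('pics/w3.npz',**f)
cv2.imwrite('pics/w3.png',cv2.resize(f['image'][200:400,220:440],None,fx=3,fy=3,interpolation=2)[:,:,::-1])
z=f['range_z'];print(np.round(z[250:400:10,300:340:5]))
from h import *
rel()
k=np.zeros(z.shape,bool);k[230:300,290:370]=1
p,P=pts(f,k&yellow(f));d=P-hub;print(np.round(np.c_[p,d@u,d@v,d@n][::40]))"
```

```text
[[489. 490. 490. 209. 210. 208. 208. 208.]
 [484. 485. 210. 209. 208. 209. 210. 208.]
 [476. 211. 211. 210. 211. 211. 211. 476.]
 [213. 212. 212. 212. 212. 213. 472. 471.]
 [180. 179. 180. 183. 183. 180. 179. 179.]
 [168. 168. 168. 172. 172. 167. 168. 168.]
 [159. 159. 159. 163. 162. 158. 159. 159.]
 [151. 150. 151. 154.   0. 150. 150. 151.]
 [144. 142. 143. 146. 146. 143. 143. 143.]
 [136. 136. 136. 138. 139. 136. 137. 136.]
 [ 83.  84. 129. 132.   0.  84.  83.  83.]
 [ 80.  79. 124. 127. 127.  80.  80.  81.]
 [ 76.  77.  80. 124. 125.  81.  77.  76.]
 [ 73.  73.  76. 127. 125.  76.  74.  73.]
 [ 70.  70.  74.  79.  79.  75.  70.  71.]]
t 6.62 uvn [36.7 65.   2.8] rotvec to goal [ 0.     0.001 -0.   ] F uvn [ 0.  -0.4  0.5] open 0.3 j [-0.1   0.44  1.38  0.1   2.1  -1.43]
[[323. 232.  40.  91.  13.]
 [330. 236.  43.  91.  18.]
 [320. 239.  38.  89.  16.]
 [339. 240.  48.  89.  18.]
 [329. 242.  43.  88.  19.]
 [340. 243.  49.  87.  19.]
 [317. 245.  37.  85.  16.]
 [325. 246.  41.  86.  19.]
 [333. 247.  45.  85.  19.]
 [341. 248.  49.  84.  18.]
 [318. 250.  37.  83.  18.]
 [327. 251.  42.  82.  17.]
 [335. 252.  46.  82.  18.]
 [313. 254.  35.  81.  17.]
 [321. 255.  39.  81.  19.]
 [331. 256.  44.  80.  18.]
 [339. 257.  48.  79.  18.]
 [316. 259.  36.  78.  17.]
 [325. 260.  41.  78.  18.]
 [333. 261.  45.  78.  19.]
 [310. 263.  33.  76.  18.]
 [318. 264.  37.  76.  19.]
 [327. 265.  42.  75.  18.]
 [304. 267.  30.  73.  14.]
 [314. 268.  35.  73.  18.]
 [323. 269.  40.  73.  18.]
 [332. 270.  45.  71.  16.]
 [310. 272.  33.  71.  19.]
 [319. 273.  38.  71.  19.]
 [328. 274.  42.  70.  19.]
 [305. 276.  30.  69.  18.]
 [314. 277.  35.  68.  18.]
 [322. 278.  39.  68.  18.]
 [300. 280.  28.  66.  17.]
 [313. 281.  35.  66.  19.]
 [294. 284.  24.  62.  12.]
 [317. 296.  37.  69.  46.]]
```

View pics/w3.png

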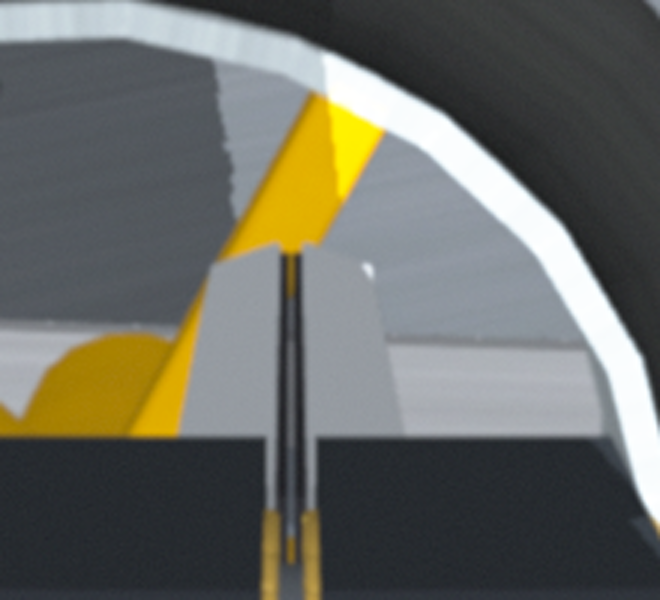

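```bash
python3 -c "
from h import *
f=np.load('pics/w3.npz')
k=np.zeros((480,640),bool);k[282:420:6,305]=1;k[282:420:6,330]=1
p,P=pts(f,k);d=P-hub;print(np.round(np.c_[p,d@u,d@v,d@n,f['range_z'][k]]))
T=f['cam_to_world'];c=T[:3,3]-hub;print('cam uvn',c@u,c@v,c@n)
for g in [(36.7,65,2.8),(36.7,73,2.8),(36.7,73,45)]:
    w=hub+g[0]*u+g[1]*v+g[2]*n; q=np.linalg.inv(T)@np.r_[w,1]; print(g,cv2.projectPoints(q[:3].reshape(1,3),np.zeros(3),np.zeros(3),f['K'],np.array([float(f['k1']),0,0,0]))[0].ravel(),q[2])
"
```

```text
[[ 305.  282.   30.   65.   18.  213.]
 [ 330.  282.   52.  -26. -223.  469.]
 [ 305.  288.   31.   74.   49.  181.]
 [ 330.  288.   43.   74.   47.  182.]
 [ 305.  294.   31.   74.   55.  174.]
 [ 330.  294.   42.   74.   56.  174.]
 [ 305.  300.   32.   74.   62.  168.]
 [ 330.  300.   42.   74.   62.  168.]
 [ 305.  306.   32.   73.   67.  164.]
 [ 330.  306.   42.   73.   67.  164.]
 [ 305.  312.   32.   74.   73.  157.]
 [ 330.  312.   42.   74.   73.  157.]
 [ 305.  318.   32.   74.   78.  152.]
 [ 330.  318.   42.   73.   77.  153.]
 [ 305.  324.   32.   74.   84.  147.]
 [ 330.  324.   41.   73.   83.  148.]
 [ 305.  330.   32.   74.   89.  142.]
 [ 330.  330.   41.   74.   88.  143.]
 [ 305.  336.   32.   74.   92.  139.]
 [ 330.  336.   41.   74.   92.  139.]
 [ 305.  342.   33.   74.   97.  134.]
 [ 330.  342.   41.   74.   97.  134.]
 [ 305.  348.   34.   97.  141.   85.]
 [ 330.  348.   39.   98.  143.   84.]
 [ 305.  354.   34.   97.  144.   83.]
 [ 330.  354.   39.   98.  145.   82.]
 [ 305.  360.   34.   98.  148.   79.]
 [ 330.  360.   39.   98.  146.   80.]
 [ 305. 
[... 243 characters left out ...]
4.   98.  155.   72.]
 [ 330.  384.   39.   98.  155.   72.]
 [ 305.  390.   34.   98.  157.   70.]
 [ 330.  390.   39.   98.  157.   70.]
 [ 305.  396.   34.   98.  159.   68.]
 [ 330.  396.   39.   98.  158.   69.]
 [ 305.  402.   35.   97.  159.   68.]
 [ 330.  402.   39.   96.  158.   70.]
 [ 305.  408.   35.   97.  160.   68.]
 [ 330.  408.   39.   97.  161.   66.]
 [ 305.  414.   34.   95.  159.   68.]
 [ 330.  414.   39.   95.  159.   69.]]
cam uvn 36.52919767966784 141.2905481701705 217.6378776625633
(36.7, 65, 2.8) [317.03727003 273.1863803 ] 227.37304571814587
(36.7, 73, 2.8) [317.03128492 259.74085435] 225.25356815466267
(36.7, 73, 45) [317.11665944 287.50442489] 184.5615744323834
```

By the wrist camera the fingertips are at n≈45, although the reported TCP gives n≈3. The true tips therefore end about 42 mm short of the reported TCP, and the lateral position agrees. The finger passed above the spoke, which explains the zero force. I'll step back over the gap and go about 41 mm deeper.

```bash
python3 -m creep '[[3,-13,0,0,0,0],[3,-13,0,0,0,0],[3,-14,0,0,0,0],[0,0,10,0,0,0],[0,0,10,0,0,0],[0,0,10,0,0,0],[0,0,10,0,0,0],[0,0,0,0,0,0]]'
python3 -c "
from h import *
from plant import r
rel()
f=r.grab_frame('wrist');k=np.zeros((480,640),bool);k[240:320:4,308]=1
p,P=pts(f,k);d=P-hub;print(np.round(np.c_[p,d@u,d@v,d@n]).astype(int).tolist())"
```

```text
t: 7.62
tcp_pos: [459.3, 60.4, 200.8]
tool_rot: [0.104, 0.918, 0.043, -0.381]
force: [-0.5, 0.6, 0.1]
opening: 0.3
finger_force: 0.0
t 7.62 uvn [ -2.9  74.1 -38.4] rotvec to goal [-0.001 -0.001  0.   ] F uvn [ 0.5  0.5 -0.4] open 0.3 j [-0.15  0.36  1.53  0.06  2.04 -1.49]
[[308, 240, -7, 108, 18], [308, 244, -7, 107, 17], [308, 248, -7, 104, 15], [308, 252, -7, 103, 17], [308, 256, -13, 16, -263], [308, 260, -13, 11, -261], [308, 264, -13, 8, -258], [308, 268, -13, 5, -253], [308, 272, -13, 1, -250], [308, 276, -13, -3, -246], [308, 280, -13, -6, -243], [308, 284, -7, 83, 1], [308, 288, -7, 83, 7], [308, 292, -7, 83, 12], [308, 296, -7, 83, 16], [308, 300, -7, 83, 20], [308, 304, -7, 83, 25], [308, 308, -7, 83, 28], [308, 312, -7, 83, 32], [308, 316, -7, 83, 36]]
```

```bash
python3 -m creep '[[0,8,0,0,0,0],[0,8,0,0,0,0],[-1.7,6.4,0,0,0,0],[-1.7,6.4,0,0,0,0],[-2.8,5.9,0,0,0,0],[-2.8,5.9,0,0,0,0],[0,0,0,0,0,0]]'
python3 -c "
from h import *
rel();angle()"
```

```text
t: 8.55
tcp_pos: [475.6, 98.8, 194.7]
tool_rot: [0.104, 0.918, 0.044, -0.38]
force: [-0.1, 0.2, 1.3]
opening: 0.3
finger_force: 0.0
t 8.55 uvn [ 38.2  64.7 -37.6] rotvec to goal [0.    0.    0.001] F uvn [0.2 1.  0.8] open 0.3 j [-0.09  0.41  1.48  0.11  2.03 -1.43]
cap px 22 [307.72727273 270.95454545] r 76.35977293202497 angle 131.03448431255165 u -57.599290408580565
```

```bash
python3 -m creep '[[-3.7,5.3,0,0,0,0],[-3.7,5.3,0,0,0,0],[-4.6,4.6,0,0,0,0],[-4.6,4.6,0,0,0,0],[-5.3,3.7,0,0,0,0],[-5.3,3.7,0,0,0,0],[0,0,0,0,0,0]]'
python3 -c "
from h import *
rel();angle()"
```

```text
t: 9.48
tcp_pos: [500.7, 120.7, 175.2]
tool_rot: [0.104, 0.918, 0.044, -0.38]
force: [0.2, 0.1, 0.6]
opening: 0.6
finger_force: 0.0
t 9.47 uvn [ 65.2  37.2 -37.6] rotvec to goal [0.    0.    0.001] F uvn [0.1 0.3 0.5] open 0.6 j [-0.06  0.49  1.41  0.13  2.02 -1.39]
cap px 0 [nan nan] r nan angle nan u nanh.py:27: RuntimeWarning: Mean of empty slice.
  c=b[k].mean(0); q=onplane(f,[c],hub,n)[0]-hub; print("cap px",len(b[k]),c,"r",np.hypot(q@u,q@v),"angle",np.degrees(np.arctan2(-q@u,q@v)),"u",q@u); return f
  ret = um.true_divide(
```

```bash
cat >> h.py <<'E'
def spokes():
    from plant import r
    f=r.grab_frame("wrist");b,B=pts(f,yellow(f));d=B-hub;q=np.c_[d@u,d@v,d@n];R=np.hypot(q[:,0],q[:,1]);k=(R>45)&(R<100)&(abs(q[:,2]-17.5)<5)
    a=np.degrees(np.arctan2(-q[:,0],q[:,1]))[k]; H,E=np.histogram(a,np.arange(-180,181,6))
    print("spokes", {int(e)+3:int(h) for h,e in zip(H,E) if h>25}); return f
E
python3 -m creep '[[0,-1,-23,0,0,0],[0,0,-24,0,0,0],[10,-33,0,0,0,0],[10,-33,0,0,0,0],[11,-34,0,0,0,0],[0,0,0,0,0,0]]'
python3 -c "
from h import *
rel();spokes();angle()"
```

```text
t: 10.28
tcp_pos: [488.8, 18.2, 231.7]
tool_rot: [0.106, 0.918, 0.044, -0.379]
force: [-0.2, 0.2, -0.3]
opening: 0.4
finger_force: 0.0
t 10.28 uvn [-37.4  69.   10.5] rotvec to goal [ 0.002  0.002 -0.002] F uvn [ 0.1 -0.  -0.3] open 0.4 j [-0.21  0.4   1.42  0.02  2.1  -1.54]
spokes {-147: 68, -81: 603, -75: 1240, -69: 485, -9: 244, -3: 1319, 3: 831, 9: 29, 63: 134, 69: 640, 75: 67, 141: 82, 147: 37}
cap px 0 [nan nan] r nan angle nan u nanh.py:27: RuntimeWarning: Mean of empty slice.
  c=b[k].mean(0); q=onplane(f,[c],hub,n)[0]-hub; print("cap px",len(b[k]),c,"r",np.hypot(q@u,q@v),"angle",np.degrees(np.arctan2(-q@u,q@v)),"u",q@u); return f
  ret = um.true_divide(
```

```bash
python3 -m creep '[[0,0,16,0,0,0],[0,0,16,0,0,0],[0,0,16.5,0,0,0],[1.7,8,0,0,0,0],[1.7,8,0,0,0,0],[1.7,8,0,0,0,0],[0,8.7,0,0,0,0],[0,8.7,0,0,0,0]]'
python3 -c "
from h import *
rel()"
python3 -m creep '[[0,8.7,0,0,0,0],[-1.7,6.4,0,0,0,0],[-1.7,6.4,0,0,0,0],[-2.8,5.9,0,0,0,0],[-2.8,5.9,0,0,0,0],[-3.7,5.3,0,0,0,0],[-3.7,5.3,0,0,0,0],[0,0,0,0,0,0]]'
python3 -c "
from h import *
rel((65,37,-38));spokes()"
```

```text
t: 11.38
tcp_pos: [461.5, 68.7, 200.6]
tool_rot: [0.105, 0.918, 0.043, -0.38]
force: [0.2, -2.2, 0.3]
opening: 0.5
finger_force: 1.1
t 11.38 uvn [  5.7  73.8 -38.4] rotvec to goal [-0.     0.001  0.   ] F uvn [-2.1 -0.3  0.7] open 0.5 j [-0.14  0.37  1.52  0.07  2.03 -1.48]
t: 12.38
tcp_pos: [482.5, 109.0, 188.3]
tool_rot: [0.104, 0.918, 0.044, -0.38]
force: [0.3, 0.4, -0.2]
opening: 0.2
finger_force: 0.0
t 12.38 uvn [ 49.7  57.1 -39. ] rotvec to goal [0.    0.    0.001] F uvn [ 0.4 -0.3  0. ] open 0.2 j [-0.08  0.43  1.46  0.12  2.03 -1.41]
tool delta [-20.1  15.3  -1. ]
spokes {-63: 154, -57: 998, -51: 36, 9: 1207, 15: 2090, 21: 709, 93: 36}
```

```bash
python3 -m creep '[[-4.6,4.4,0,0,0,0],[-4.6,4.4,0,0,0,0],[-5,3.5,0,0,0,0],[-3,2,0,0,0,0],[0,0,0,0,0,0],[0.5,-1,-26,0,0,0],[0,0,-26,0,0,0],[0,0,-26,0,0,0]]'
python3 -c "
from h import *
rel()"
python3 -m creep '[[-22,0,0,0,0,0],[-22,0,0,0,0,0],[-22,0,0,0,0,0],[-20,0,0,0,0,0],[0,0,0,0,0,0]]'
python3 -c "
from h import *
from plant import r
rel((65,-46,-38));f=spokes();angle('wrist');angle('scene')
cv2.imwrite('pics/w4.png',f['image'][:,:,::-1])"
```

```text
t: 13.42
tcp_pos: [551.1, 106.3, 232.6]
tool_rot: [0.104, 0.918, 0.044, -0.38]
force: [0.1, 0.7, 0.2]
opening: 0.6
finger_force: 0.0
t 13.43 uvn [62.5 40.7 40.1] rotvec to goal [0.    0.001 0.   ] F uvn [0.7 0.2 0.1] open 0.6 j [-0.07  0.55  1.22  0.13  2.15 -1.39]
t: 14.05
tcp_pos: [609.5, 92.5, 169.6]
tool_rot: [0.105, 0.918, 0.044, -0.381]
force: [-1.0, 0.5, 0.4]
opening: 0.6
finger_force: 0.0
t 14.05 uvn [ 62.2 -46.2  37.9] rotvec to goal [ 0.    -0.002 -0.   ] F uvn [ 0.3  1.  -0.5] open 0.6 j [-0.09  0.74  1.06  0.12  2.12 -1.41]
tool delta [ 0.1  2.8 75.9]
spokes {-153: 285, -147: 571, -141: 404, -81: 186, -75: 1278, -69: 779, -9: 45, -3: 1312, 3: 1235, 9: 119, 69: 869, 75: 1026, 81: 27, 135: 74, 141: 860, 147: 754, 153: 39}
cap px 415 [140.72771084  89.15180723] r 72.85143474314445 angle 37.1391245717822 u -43.98423434856353
cap px 0 [nan nan] r nan angle nan u nanh.py:27: RuntimeWarning: Mean of empty slice.
  c=b[k].mean(0); q=onplane(f,[c],hub,n)[0]-hub; print("cap px",len(b[k]),c,"r",np.hypot(q@u,q@v),"angle",np.degrees(np.arctan2(-q@u,q@v)),"u",q@u); return f
  ret = um.true_divide(
```

View pics/w4.png

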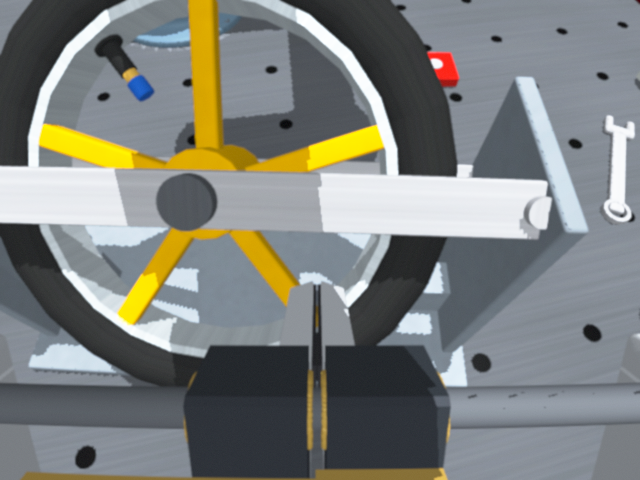

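The wrist view shows the valve upper-left (cap (141,89)) at about +36° by the spokes, with the lower-right spoke at about -144° just left of the finger (317,300). I'll shift 5-6 mm clear of that spoke, dip and push clockwise along the bottom.

```bash
python3 -m creep '[[6,5,0,0,0,0],[0,0,19,0,0,0],[0,0,19,0,0,0],[0,0,19,0,0,0],[0,0,19,0,0,0],[0,0,0,0,0,0]]'
python3 -c "
from h import *
rel((66.9,-40.2,-38))"
python3 -m creep '[[-5,-3.5,0,0,0,0],[-5,-3.5,0,0,0,0],[-4,-3.8,0,0,0,0],[-4,-3.8,0,0,0,0],[-3.3,-4.3,0,0,0,0],[-3.3,-4.3,0,0,0,0],[0,0,0,0,0,0]]'
python3 -c "
from h import *
rel((43.6,-64.7,-38));spokes();angle('wrist')"
```

```text
t: 14.95
tcp_pos: [553.2, 111.1, 121.9]
tool_rot: [0.104, 0.918, 0.043, -0.381]
force: [0.4, -0.6, 1.0]
opening: 0.5
finger_force: 0.0
t 14.95 uvn [ 67.7 -38.2 -37.5] rotvec to goal [-0.001 -0.001  0.   ] F uvn [-0.5  0.4  1.1] open 0.5 j [-0.07  0.66  1.27  0.12  1.99 -1.41]
tool delta [-2.  -0.8  0.5]
t: 15.82
tcp_pos: [566.2, 83.3, 103.7]
tool_rot: [0.105, 0.918, 0.043, -0.38]
force: [0.3, -0.0, -0.1]
opening: 0.4
finger_force: 0.0
t 15.82 uvn [ 43.5 -64.5 -37. ] rotvec to goal [-0.     0.001 -0.001] F uvn [ 0.  -0.3  0.1] open 0.4 j [-0.1   0.7   1.24  0.1   1.98 -1.44]
tool delta [-0.2  0.1  1. ]
spokes {-171: 285, -165: 1149, -159: 1009, -27: 77, -21: 901, -15: 740, -9: 285, 51: 1436, 57: 2366, 63: 785, 123: 1319, 129: 1878, 135: 327}
cap px 357 [149.9719888    5.71428571] r 67.76333854094324 angle 20.79363781134639 u -24.056199050627377
```

```bash
python3 -m creep '[[-2.4,-4.1,0,0,0,0],[-2.4,-4.1,0,0,0,0],[-1.9,-4.3,0,0,0,0],[-1.9,-4.3,0,0,0,0],[0,0,0,0,0,0],[0,0,0,0,0,0]]'
python3 -c "
from h import *
rel((19.5,-75.5,-38));f=spokes()
b,B=pts(f,yellow(f));d=B-hub;q=np.c_[d@u,d@v,d@n];R=np.hypot(q[:,0],q[:,1]);k=(R>45)&(R<100)&(abs(q[:,2]-17.5)<4);a=np.degrees(np.arctan2(-q[:,0],q[:,1]))[k]
for c in(-36,36,108,-108,180):
    e=(a-c+180)%360-180;e=e[abs(e)<22];print(c,len(e),np.median(e) if len(e) else 0)
try: angle('scene')
except Exception as x: print(x)"
```

```text
t: 16.68
tcp_pos: [568.4, 65.9, 98.1]
tool_rot: [0.105, 0.918, 0.043, -0.38]
force: [-0.2, 0.8, -0.2]
opening: 0.3
finger_force: 0.0
t 16.68 uvn [ 27.  -72.7 -36.7] rotvec to goal [-0.     0.001 -0.   ] F uvn [ 0.7  0.1 -0.4] open 0.3 j [-0.12  0.71  1.24  0.08  1.98 -1.47]
tool delta [-2.8 -7.5  1.3]
spokes {-177: 1424, -171: 916, -111: 40, -105: 293, -39: 266, -33: 727, -27: 536, -21: 117, 39: 876, 45: 1420, 51: 580, 111: 1208, 117: 1831, 123: 192, 177: 420}
-36 1630 4.522033129060503
36 2850 8.666617509322833
108 3196 7.250298960555611
-108 333 0.8779567513864777
180 2735 4.017614078414567
cap px 21 [345.61904762 234.42857143] r 72.33934723254056 angle 7.570207722200091 u -9.5300555382408
```

```bash
python3 -m creep '[[-1,-3.2,0,0,0,0],[-1,-3.2,0,0,0,0],[0,0,0,0,0,0],[0,4,0,0,0,0],[0,0,-30,0,0,0],[0,0,-40,0,0,0],[0,0,-50,0,0,0],[0,0,0,0,0,0]]'
python3 -c "
from h import *
from plant import r
rel();f=spokes()
b,B=pts(f,yellow(f));d=B-hub;q=np.c_[d@u,d@v,d@n];R=np.hypot(q[:,0],q[:,1]);k=(R>45)&(R<100)&(abs(q[:,2]-17.5)<4);a=np.degrees(np.arctan2(-q[:,0],q[:,1]))[k]
for c in(-36,36,108,-108,180):
    e=(a-c+180)%360-180;e=e[abs(e)<22];print(c,len(e),np.median(e) if len(e) else 0)
angle('wrist');g=angle('scene')
cv2.imwrite('pics/e1.png',np.hstack([cv2.resize(f['image'],(400,300)),cv2.resize(g['image'][170:350,230:430],(333,300),interpolation=2)])[:,:,::-1])"
```

```text
t: 17.77
tcp_pos: [654.6, 43.8, 184.5]
tool_rot: [0.105, 0.919, 0.043, -0.376]
force: [-0.7, -0.6, 0.1]
opening: 0.6
finger_force: 0.0
t 17.77 uvn [ 24.9 -74.6  87.3] rotvec to goal [0.001 0.008 0.   ] F uvn [-0.8  0.5 -0.3] open 0.6 j [-0.14  0.83  0.88  0.08  2.2  -1.46]
spokes {-177: 684, -171: 41, -117: 41, -111: 513, -105: 221, -39: 673, -33: 1055, -27: 208, 33: 299, 39: 1016, 45: 466, 105: 182, 111: 716, 117: 242, 171: 43, 177: 577}
-36 1941 1.6557576816582014
36 1776 3.5595978528889134
108 1122 3.43984400857245
-108 773 -1.8061437643898444
180 1338 0.40612455750925847
cap px 319 [275.02194357  28.3354232 ] r 71.91345455676054 angle 2.9135055651314263 u -3.6552424809261606
cap px 19 [347.31578947 235.15789474] r 72.2649226408421 angle 3.8458074538264166 u -4.846924875665613
```

View pics/e1.png

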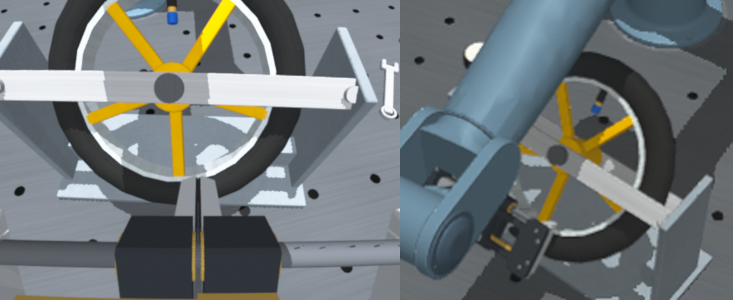

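The final view shows the valve with its blue cap at the top (wrist inset (172,17), almost straight above the nut at (169,88)). The five spokes together give about 1.6° off, which is about 2 mm at the cap. The tool is drawn clear.

```bash
python3 -c "
from plant import r
print(r.close_job())"
```

```text
the job is handed in; nothing more can be done
None
```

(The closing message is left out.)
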